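# Agitate a jar of watch parts on the touch mixer

### The arm

A 6-joint arm with a two-finger parallel gripper is mounted at the origin on the work surface. World frame = base frame: x ahead of the robot, y to its left, z up, the work surface at z = 0. Lengths are in m, angles in rad, forces in N, time in s.
With the tool pointing down it reaches from about 0.25 to 0.725 m from the base axis. Payload 4 kg.
Tool frame: the origin (TCP) lies midway between the tips of the shut fingers; the grasp point (between the pads) lies 19 mm behind it (bot.grip_depth is the distance from the TCP to the grasp point, in m); z points along the fingers, y is the line along which they close (so a half turn about z gives the same grasp; the last joint's range is limited). The gripper opens to 85 mm and grips with 20 to 120 N. Pads are 22 mm wide; open, the fingers measure 114 mm over their backs; the gripper's body (76 mm by 85 mm) begins 54 mm behind the grasp point. The pads swing forward as they close: fully open they stand 13 mm farther back than shut.
Start: joints at [-1.297, 0.241, 0.005, 1.335, 0, 1.571], TCP at [0.135, -0.481, 0.231] pointing down, gripper open.
Joint ranges: [-2.72, 2.72], [-1.05, 1.87], [-1.09, 1.28], [-1.99, 2.15], [-1.42, 1.44], [-3.14, 3.14]. Speed limits (rad/s): [2.79, 2.79, 3.14, 3.14, 3.14, 3.14].

### API

Orientations are given as a unit quaternion [x, y, z, w].
In Python, from workcell import bot gives the robot as it stands.
- The arm moves only by the shell command python3 -m creep 'ROWS'. ROWS is JSON, one flat list of numbers, 5 for each row, row after row: the shift along the world's x, y, z in m, then the turn about the world's z in rad, then the finger opening in m, from 0 to 0.0854. In form: [x, y, z, twist, claw, x, y, z, twist, claw, ...]. A call has 1 to 10 rows; each row is the pose to reach, as a shift and turn from the pose commanded when the call began; what a row does not reach only later rows make up. A row lasts 1/12 s, in which the tool goes at most 41.7 mm and 7.16 degrees, less where a joint would pass 70% of its speed; a pose out of reach is approached as far as the arm can. A call with a gripper value outside its range is refused whole. The fingers move at their own pace and stop on an object; the grip force is fixed at half the most. Time passes only in rows, so rows that repeat a pose let the fingers close. It gives the time, the measured TCP pose, the force, the opening and the grip force at its end, in the units of the state.
- bot.get_obs(): the state, without advancing time (a new reading comes with each control period).
- bot.camera(name): name is "side" or "top" or "wrist"; returns a dict with "pixels" (480x640x3 uint8, red, green, blue), "camera_matrix" (3x3 intrinsics, pixels), "extrinsics" (4x4, takes a point from world to camera coordinates); the wrist camera has in their place "T_tool_cam" (4x4, takes a point from camera to tool coordinates, whose origin is the TCP and whose axes are the flange's). Camera axes: x right, y down, z forward; pixel columns grow to the right and rows downward; lengths in m; the calibration is good to about 2 mm. A picture is of the moment at which its call begins: read the wrist's pose just before it. There is no depth.
- bot.job_done(): hands the job in; it is judged then, once.
Trained networks look in the newest picture that a camera, given by its name, has taken for a name from the list of things; names that differ only in an ending like _2 or _b are one class to them, and where a whole thing is asked for, a point or a joint stands for the part that bears it (a point fixed in the world has none). Each returns a list of dicts, best first, with "score" (0 to 1); they miss things now and then, are a little off and sometimes report something else, mostly with a low value. They report only what shows in the picture. A call takes as long as a camera call. They do not tell look-alikes from the thing itself.
- bot.look_for(camera, thing): "centre" ([column, row] as shares, 0 to 1, of the picture: columns of its width, rows of its height, amid what is visible of it).
- bot.place_of(camera, thing): "centre" ([column, row] as shares, 0 to 1, of the picture: columns of its width, rows of its height: a listed point, or the origin of a listed thing).
The state is a dict: "clock": time; "joint_pos": joint angles; "joint_vel": joint speeds; "tau": joint torques, N m; "eef_pos": TCP position; "tool_rot": TCP orientation; "ft_force": force on the tool from outside, world axes, zero at the start; "ft_torque": the same for the moment, N m; "grip_width": finger opening in m; "grasp_force": force on a finger pad.
Only numpy, scipy, OpenCV 4.12 (cv2) and the standard library are available. Lean on these libraries where they do the work, as an engineer would, in place of code of your own. Each camera call takes 0.05 s, during which the arm holds its last target. There are 200 camera calls.

### The job

Switch the agitator on by pushing its toggle right over, away from the machine's front edge and towards the pad, then take the knobbed glass jar that leans in the metal cradle and press it, upright, down onto the agitator's round sprung pad until the pad is fully depressed, holding it there for a good second. Lift the jar clear, tip it over to about 45 degrees in the air for a second so the parts slide to one side, and bring it level again. Finally stand it upright inside the round steel dish and let go, leaving the switch on and everything else on the bench where it was.

Things in the scene. Friction and masses are not known exactly. Their poses are not given: they have to be found in the camera images.
- jar: closed round glass jar, steel lid: glass body 48 mm across, 55 mm high; lid 44 mm across, 8 mm thick; ball knob to 79 mm above the base. Origin: centre of its underside, z up through the knob. About 140 g. It starts in the cradle's pocket, leaning 30 degrees from vertical. A smaller upright jar of the same form, 38 mm across, is not wanted.
- cradle: fixed aluminium cradle, 85 x 80 mm foot, with a square pocket (inside 52 x 52 mm, walls 4 mm thick and 14 mm deep inside) that leans 30 degrees towards the cradle's own -x side, so the jar's knob end leans that way. Origin: centre of the foot on the bench, z up. The pocket's top edges stand at about 25 to 55 mm above the bench; the jar is drawn out along its own axis.
- agitator: fixed white touch agitator (mixer), body 180 x 130 mm and 75 mm high. Origin: on the bench directly below the centre of the pad, z up; the body runs from 120 mm in front (own -x) to 60 mm behind, 65 mm to each side. The toggle switch stands on its top 82 mm in front of the pad's centre.
- pad_top (a point): centre of the top face of the agitator's black rubber pad, a disc of 66 mm diameter, 95 mm above the bench when up. It goes 8 mm straight down on a spring: about 4 N starts it, about 10 N puts it fully down.
- pad (a joint): travel of the sprung pad in m: 0 up, 0.008 fully depressed.
- switch (a joint): angle of the toggle in rad: near 0 off (leaning to the agitator's own -x, its front edge), 1.0 on (leaning to own +x, towards the pad). It stays where it is left.
- switch_tip (a point): centre of the 26 mm ball on the end of the metal toggle (stem 10 mm thick), about 117 mm above the bench; it swings in the agitator's x-z plane on a pivot about 77 mm above the bench.
- dish: fixed shallow round steel dish, 106 mm outside diameter at the rim and 9 mm high, flat inner floor of 94 mm diameter, 4 mm above the bench. Origin: centre of its underside, on the bench, z up.
There are look-alikes about, which are no part of the job. Leave any green look-alike of the jar alone. There is more than one size of the dish; the job needs the smaller.

How it is judged:
By the outcome, as a careful person would: the job done as asked, in the order asked, and still so for the second after the job is handed in, with the robot touching nothing.
It also fails if it takes over 64 s, if anything falls off the work surface, if the arm or the gripper's body presses on something with over 40 N, if the wrist force passes 120 N, or if a joint passes its speed limit or range.

## Working session

There is one attempt and no reset: what is moved stays moved. The work goes in short steps, Python scripts to look and compute and a shell command to move; the robot and the scene stay as the last step left them, time stands still between calls to the robot, and variables do not carry over. Pictures are saved under pics/ and viewed, at most 10 in all, crops included, and the job is handed in when it is done.

```bash
ls; mkdir -p pics
cat > h.py <<'E'
import numpy as np, cv2, json
from workcell import bot
from scipy.spatial.transform import Rotation as R
W,H=640,480
def ext(name,c,o):
    if name!='wrist': return c['camera_matrix'],c['extrinsics']
    T=np.eye(4);T[:3,:3]=R.from_quat(o['tool_rot']).as_matrix();T[:3,3]=o['eef_pos']
    return c['camera_matrix'],np.linalg.inv(T@c['T_tool_cam'])
def shot(name,fn=None):
    o=bot.get_obs();c=bot.camera(name);K,E=ext(name,c,o)
    if fn: cv2.imwrite(fn,c['pixels'][...,::-1])
    return c['pixels'],np.array(K),np.array(E)
def ray(K,E,uv):
    d=np.linalg.inv(K)@np.array([uv[0],uv[1],1.]);Rt=E[:3,:3]
    return -Rt.T@E[:3,3],Rt.T@d/np.linalg.norm(d)
def tri(rs):
    A=0;b=0
    for p,d in rs:
        M=np.eye(3)-np.outer(d,d);A=A+M;b=b+M@p
    x=np.linalg.solve(A,b);return x,[np.linalg.norm((np.eye(3)-np.outer(d,d))@(x-p)) for p,d in rs]
def atz(r,z): p,d=r;return p+d*(z-p[2])/d[2]
def proj(K,E,X): q=K@(E[:3,:3]@np.array(X)+E[:3,3]);return q[:2]/q[2]
E
python3 - <<'E'
from h import *
o=bot.get_obs();print({k:np.round(v,3) for k,v in o.items()})
for n in('top','side'):
    p,K,E=shot(n,f'pics/{n}0.png');print(n,np.round(ray(K,E,(320,240)),3).tolist())
    for t in('jar','cradle','agitator','pad_top','switch_tip','dish'):
        for d in bot.place_of(n,t)[:5]:
            uv=np.array(d['centre'])*[W,H];z={'pad_top':.095,'switch_tip':.117}.get(t,0)
            print(n,t,round(d['score'],2),uv.round(1),atz(ray(K,E,uv),z).round(3))
E
```

```text
pics
{'clock': np.float64(0.0), 'joint_pos': array([-1.297,  0.241,  0.004,  1.335,  0.   ,  1.571]), 'joint_vel': array([ 0.001,  0.001, -0.001, -0.002, -0.001, -0.001]), 'tau': array([ 2.0000e-03, -3.7232e+01,  2.5240e+01,  1.7000e-02, -0.0000e+00,
       -0.0000e+00]), 'eef_pos': array([ 0.135, -0.481,  0.23 ]), 'tool_rot': array([ 0.991,  0.136, -0.   , -0.001]), 'ft_force': array([0.102, 0.292, 1.423]), 'ft_torque': array([-0.003,  0.014,  0.035]), 'grasp_force': np.float64(0.0), 'grip_width': np.float64(0.086)}
top [[0.325, -0.011, 1.094], [0.194, 0.019, -0.981]]
top jar 0.75 [151.2 226.9] [0.561 0.331 0.   ]
top jar 0.72 [243. 255.] [0.511 0.154 0.   ]
top cradle 0.65 [154.  229.5] [0.557 0.325 0.   ]
top agitator 0.73 [308.1 236.4] [0.548 0.033 0.   ]
top pad_top 0.86 [303.3 224.6] [0.549 0.038 0.095]
top pad_top 0.28 [148.8 227.3] [0.54  0.305 0.095]
top switch_tip 0.69 [303.6 281.8] [0.447 0.034 0.117]
top dish 0.6 [498.3 216.9] [ 0.591 -0.324  0.   ]
side [[0.124, 0.593, 0.615], [0.422, -0.679, -0.601]]
side jar 0.73 [267.1 318.4] [0.512 0.144 0.   ]
side jar 0.58 [169.6 368.1] [0.577 0.313 0.   ]
side cradle 0.62 [173.6 379.6] [0.556 0.325 0.   ]
side agitator 0.65 [284.5 274.9] [0.554 0.032 0.   ]
side pad_top 0.83 [283.2 237.7] [0.55  0.035 0.095]
side switch_tip 0.57 [328.3 247.6] [0.45  0.041 0.117]
side dish 0.93 [412. 212.] [ 0.431 -0.312  0.   ]
side dish 0.86 [354.5 190.3] [ 0.593 -0.326  0.   ]
```

View pics/top0.png

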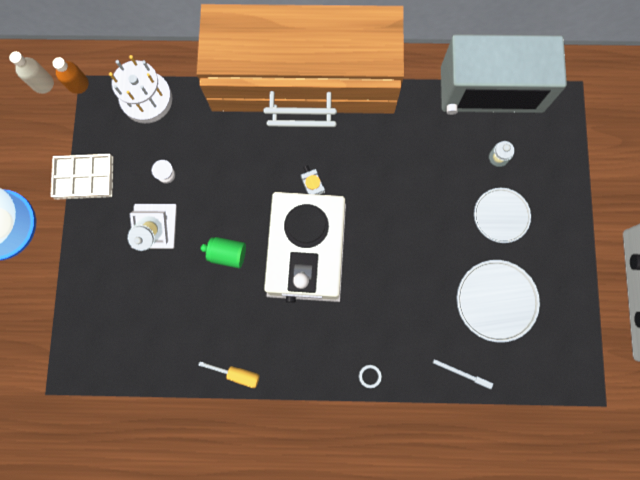

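View pics/side0.png

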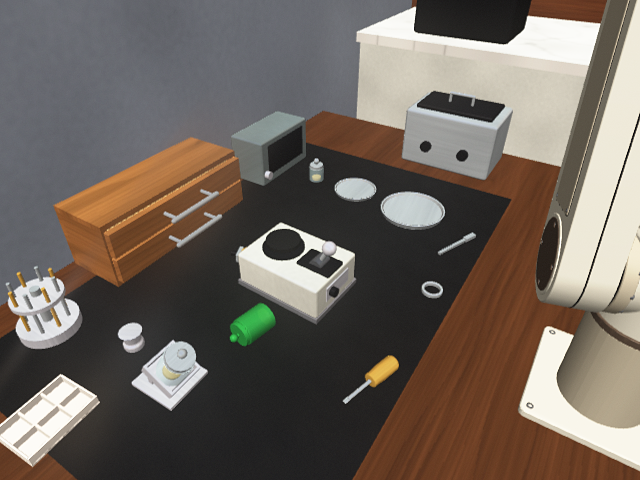

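The top and side views agree. The wanted jar leans in the cradle at about (145,235) px in the top view. The agitator is at (305,245), its toggle at (301,281), and the small dish at (502,215). The green jar lies on its side at (225,252). The rows have no tilt axis, so I'll check how the arm behaves at the edge of its reach, in free air.

```bash
python3 -m creep '[0,-0.04,0.04,0,0, 0,-0.08,0.08,0,0, 0,-0.12,0.1,0,0, 0,-0.16,0.1,0,0, 0,-0.2,0.1,0,0, 0,-0.24,0.1,0,0, 0,-0.28,0.1,0,0, 0,-0.32,0.1,0,0, 0,-0.34,0.1,0,0, 0,-0.34,0.1,0,0]'; python3 -c "
from h import *
o=bot.get_obs();print(o['eef_pos'],o['joint_pos'].round(3),R.from_quat(o['tool_rot']).as_matrix().round(3).tolist())"
```

```text
clock: 1.53
eef_pos: [0.1138, -0.6638, 0.3638]
tool_rot: [0.99, 0.136, -0.001, -0.033]
ft_force: [-0.5, -2.1, -3.1]
grip_width: -0.0002
grasp_force: 0.0
[ 0.11377612 -0.66375738  0.3637587 ] [-1.401  0.802  1.272  2.106 -0.     1.467] [[0.963, 0.269, -0.011], [0.27, -0.961, 0.065], [0.007, -0.066, -0.998]]
```

```bash
cat > s.py <<'E'
from h import *
o=bot.get_obs();z=R.from_quat(o['tool_rot']).as_matrix()[:,2]
print(round(float(o['clock']),2),o['eef_pos'].round(4),'q',o['joint_pos'].round(3),'z',z.round(3),'F',o['ft_force'].round(1),'M',o['ft_torque'].round(2),'w',o['grip_width'].round(4),o['grasp_force'].round(0))
E
python3 -m creep '[0,0.04,0.0,0,0, 0,0.08,0.04,0,0, 0,0.12,0.08,0,0, 0,0.12,0.12,0,0, 0,0.12,0.16,0,0, 0,0.12,0.2,0,0, 0,0.12,0.24,0,0, 0,0.12,0.28,0,0, 0,0.12,0.32,0,0, 0,0.12,0.36,0,0]'|head -2;python3 s.py
python3 -m creep '[0,0,0.04,0,0, 0,0,0.08,0,0, 0,0,0.12,0,0, 0,0,0.16,0,0, 0,0,0.2,0,0, 0,0,0.24,0,0]'|head -2;python3 s.py
```

```text
clock: 2.37
eef_pos: [0.1011, -0.4776, 0.5012]
clock: 2.87
eef_pos: [0.0943, -0.444, 0.5284]Traceback (most recent call last):
  File "s.py", line 3, in <module>
    print(round(float(o['clock']),2),o['eef_pos'].round(4),'q',o['joint_pos'].round(3),'z',z.round(3),'F',o['ft_force'].round(1),'M',o['ft_torque'].round(2),'w',o['grip_width'].round(4),o['grasp_force'].round(0))
                                                                                                                                                                 ^^^^^^^^^^^^^^^^^^^^^
AttributeError: 'float' object has no attribute 'round'
Traceback (most recent call last):
  File "s.py", line 3, in <module>
    print(round(float(o['clock']),2),o['eef_pos'].round(4),'q',o['joint_pos'].round(3),'z',z.round(3),'F',o['ft_force'].round(1),'M',o['ft_torque'].round(2),'w',o['grip_width'].round(4),o['grasp_force'].round(0))
                                                                                                                                                                 ^^^^^^^^^^^^^^^^^^^^^
AttributeError: 'float' object has no attribute 'round'
```

```bash
sed -i "s/o\['grip_width'\].round(4),o\['grasp_force'\].round(0)/round(float(o['grip_width']),4),round(float(o['grasp_force']))/" s.py; python3 s.py
```

```text
2.87 [ 0.0943 -0.444   0.5284] q [-1.364  0.271  0.84   2.149  0.003  1.504] z [ 0.001  0.01  -1.   ] F [-0.   0.3  0.3] M [-0.04 -0.02  0.03] w -0.0002 0
```

The arm barely tilts even past its reach, so I can't tip the jar with the wrist. Instead I'll turn the jar within the grip, about the finger axis, by pressing it against the agitator's fixed side wall. The switch comes first.

```bash
python3 -m creep '[0.03,0.03,-0.01,-0.03,0, 0.055,0.06,-0.02,-0.06,0, 0.08,0.09,-0.03,-0.09,0, 0.1,0.12,-0.05,-0.12,0, 0.12,0.15,-0.07,-0.15,0, 0.14,0.18,-0.09,-0.18,0, 0.16,0.21,-0.11,-0.21,0, 0.18,0.24,-0.13,-0.24,0, 0.2,0.27,-0.15,-0.273,0, 0.22,0.3,-0.17,-0.273,0]'|head -2
python3 -m creep '[0.015,0.03,-0.02,0,0, 0.03,0.06,-0.04,0,0, 0.045,0.09,-0.06,0,0, 0.06,0.12,-0.08,0,0, 0.07,0.15,-0.1,0,0, 0.08,0.18,-0.11,0,0, 0.08,0.18,-0.11,0,0]'|head -2; python3 s.py
python3 - <<'E'
from h import *
_,K,E=shot('top')
print([atz(ray(K,E,u),.075)[:2].round(3) for u in((272,193),(346,195),(341,294),(267,292))])
_,K,E=shot('wrist','pics/w1.png')
for t in('agitator','pad_top','switch_tip','jar','cradle'):
    for d in bot.place_of('wrist',t)[:3]:
        uv=np.array(d['centre'])*[W,H];z={'pad_top':.095,'switch_tip':.117}.get(t,0)
        print(t,round(d['score'],2),uv.round(1),atz(ray(K,E,uv),z).round(3))
E
```

```text
clock: 3.7
eef_pos: [0.3145, -0.1424, 0.3576]
clock: 4.28
eef_pos: [0.3941, 0.0181, 0.2457]
4.28 [0.3941 0.0181 0.2457] q [ 0.027  0.026 -0.209  1.338  0.025  3.141] z [-0.003  0.025 -1.   ] F [ 0.  -1.3 -1. ] M [-0.06  0.01 -0.  ] w 0.0 0
[array([0.61 , 0.096]), array([ 0.609, -0.035]), array([ 0.433, -0.029]), array([0.434, 0.099])]
agitator 0.69 [311.6  53.3] [0.55  0.035 0.   ]
pad_top 0.61 [303.9  22.7] [0.55  0.037 0.095]
switch_tip 0.56 [295.8 158.8] [0.448 0.04  0.117]
jar 0.97 [196.1  94.5] [0.508 0.16  0.   ]
jar 0.8 [14.9 36. ] [0.56  0.347 0.   ]
cradle 0.66 [33.  39.9] [0.557 0.329 0.   ]
```

```bash
python3 -m creep '[0,0.02,-0.03,0.12,0, 0,0.022,-0.06,0.15,0, 0,0.022,-0.1,0.15,0, 0,0.022,-0.138,0.15,0, 0,0.022,-0.138,0.15,0]'; python3 s.py
```

```text
clock: 5.05
eef_pos: [0.3891, 0.0369, 0.1056]
tool_rot: [0.996, 0.086, -0.005, -0.012]
ft_force: [-1.1, -0.7, -0.8]
grip_width: -0.0001
grasp_force: 0.0
5.05 [0.3891 0.0369 0.1056] q [ 0.076  0.143 -0.47   0.968  0.024  3.046] z [-0.012  0.023 -1.   ] F [-1.1 -0.7 -0.8] M [-0.05  0.08  0.02] w -0.0001 0
```

```bash
python3 -m creep '[0.012,0,0,0,0, 0.022,0,0,0,0, 0.03,0,0,0,0, 0.038,0,0,0,0, 0.046,0,0,0,0, 0.053,0,0,0,0, 0.059,0,0,0,0, 0.065,0,0,0,0, 0.07,0,0,0,0]';python3 s.py
```

```text
clock: 5.8
eef_pos: [0.4654, 0.0378, 0.1108]
tool_rot: [0.996, 0.086, 0.001, -0.012]
ft_force: [-1.7, -1.2, -1.3]
grip_width: 0.0003
grasp_force: 1.0
5.8 [0.4654 0.0378 0.1108] q [ 0.065  0.268 -0.291  1.011  0.024  3.034] z [-0.001  0.024 -1.   ] F [-1.7 -1.2 -1.3] M [-0.3   0.35 -0.01] w 0.0003 1
```

```bash
python3 -m creep '[0.005,0,0,0,0, 0.01,0,0,0,0, 0.014,0,0,0,0, 0.017,0,0,0,0, 0.017,0,0,0,0]';python3 s.py
python3 - <<'E'
from h import *
_,K,E=shot('side')
im=cv2.imread('pics/side0.png')
p,K,E=shot('side');cv2.imwrite('pics/side1.png',cv2.resize(p[200:340,220:400,::-1],None,fx=4,fy=4))
E
```

```text
clock: 6.22
eef_pos: [0.468, 0.037, 0.1091]
tool_rot: [0.996, 0.086, -0.013, -0.012]
ft_force: [-31.9, -2.9, 24.3]
grip_width: 0.0003
grasp_force: 16.7
6.22 [0.468  0.037  0.1091] q [ 0.063  0.294 -0.259  1.044  0.024  3.032] z [-0.028  0.022 -0.999] F [-31.9  -2.9  24.3] M [-0.7   6.67  0.12] w 0.0003 17
```

View pics/side1.png

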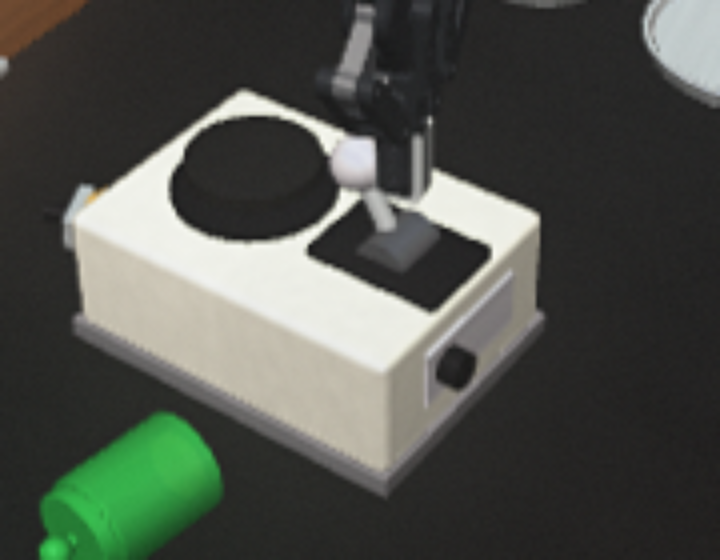

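The switch is hard over towards the pad: ball at (352,163) in the crop, leaning at the black pad. I'll back off and go to look over the cradle.

```bash
python3 -m creep '[-0.02,0,0,0,0, -0.05,0,0.01,0.0,0, -0.05,0,0.05,0.12,0, -0.05,0,0.09,0.24,0, -0.05,0.0,0.13,0.36,0, -0.05,0.03,0.16,0.48,0, -0.04,0.06,0.17,0.6,0, -0.03,0.09,0.17,0.72,0.085, -0.02,0.12,0.17,0.84,0.085, -0.01,0.15,0.17,0.96,0.085]'|head -2
python3 -m creep '[0.01,0.02,0,0.12,0.085, 0.02,0.04,0,0.24,0.085, 0.03,0.06,0,0.36,0.085, 0.04,0.08,0,0.48,0.085, 0.05,0.1,0.0,0.6,0.085, 0.06,0.11,0,0.72,0.085, 0.06,0.12,0,0.84,0.085, 0.065,0.13,0,0.96,0.085, 0.065,0.13,0,1.08,0.085, 0.065,0.13,0,1.2,0.085]'|head -2
python3 -m creep '[0,0,0,0.12,0.085, 0,0,0,0.24,0.085, 0,0,0,0.36,0.085, 0,0,0,0.48,0.085, 0,0,0,0.6,0.085, 0,0,0,0.72,0.085, 0,0,0,0.8,0.085, 0,0,0,0.8,0.085]'|head -2
python3 s.py
cat > look.py <<'E'
from h import *
import sys
_,K,E=shot('wrist',sys.argv[1])
np.savez(sys.argv[1]+'.npz',K=K,E=E)
for t in('jar','cradle'):
    for d in bot.place_of('wrist',t)[:3]:
        uv=np.array(d['centre'])*[W,H]
        print(t,round(d['score'],2),uv.round(1),atz(ray(K,E,uv),.028 if t=='jar' else 0).round(4))
E
python3 look.py pics/w2.png
```

```text
clock: 7.15
eef_pos: [0.473, 0.19, 0.2818]
clock: 7.98
eef_pos: [0.5374, 0.3194, 0.2801]
clock: 8.65
eef_pos: [0.5372, 0.3186, 0.2808]
8.65 [0.5372 0.3186 0.2808] q [ 0.544  0.507  0.521  1.6   -0.018  0.551] z [-0.003 -0.023 -1.   ] F [ 0.1 -0.4 -0.7] M [ 0.05  0.01 -0.05] w 0.085 0
jar 0.69 [330.5 215.9] [0.5535 0.3282 0.028 ]
jar 0.61 [186.4 173.6] [0.5026 0.159  0.028 ]
jar 0.58 [ 14.9 172.9] [ 0.5009 -0.0465  0.028 ]
cradle 0.69 [329.4 217. ] [0.561  0.3271 0.    ]
```

View pics/w2.png

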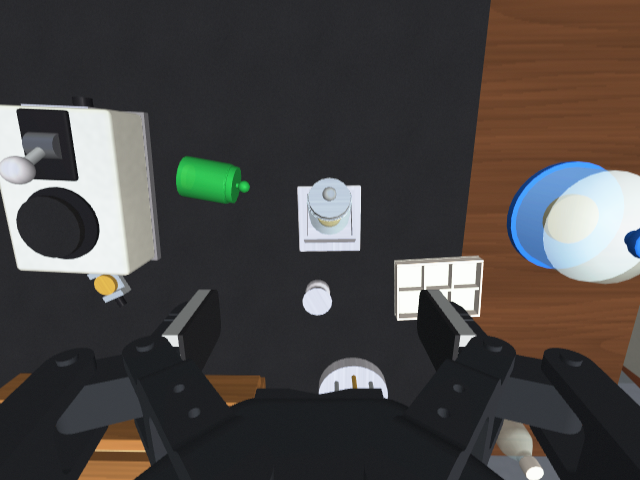

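```bash
python3 -m creep '[-0.004,0.005,-0.03,0,0.085, -0.006,0.008,-0.06,0,0.085, -0.006,0.008,-0.07,0,0.085, -0.006,0.008,-0.07,0,0.085]'|head -2; python3 s.py
python3 look.py pics/w3.png
python3 - <<'E'
import numpy as np
from h import *
d=np.load('pics/w2.png.npz');K,E=d['K'],d['E']
c=[atz(ray(K,E,u),.005)[:2] for u in((298,186),(361,186),(361,250),(301,251))];print(np.round(c,4).tolist(),'mean',np.mean(c,0))
o=bot.get_obs();print(R.from_quat(o['tool_rot']).as_matrix().round(3).tolist())
E
```

```text
clock: 9.13
eef_pos: [0.529, 0.3249, 0.2073]
9.13 [0.529  0.3249 0.2073] q [ 0.56   0.515  0.346  1.425 -0.018  0.569] z [-0.01  -0.028 -1.   ] F [ 0.2 -0.3  0.2] M [0.06 0.03 0.02] w 0.085 0
jar 0.82 [153.7 193. ] [0.505  0.1602 0.028 ]
jar 0.81 [323.6 241.9] [0.5547 0.3258 0.028 ]
[[0.5204, 0.2879], [0.5207, 0.3661], [0.604, 0.3685], [0.6055, 0.2899]] mean [0.56265893 0.32809986]
[[-1.0, 0.01, -0.002], [0.01, 1.0, -0.023], [0.002, -0.023, -1.0]]
```

View pics/w3.png

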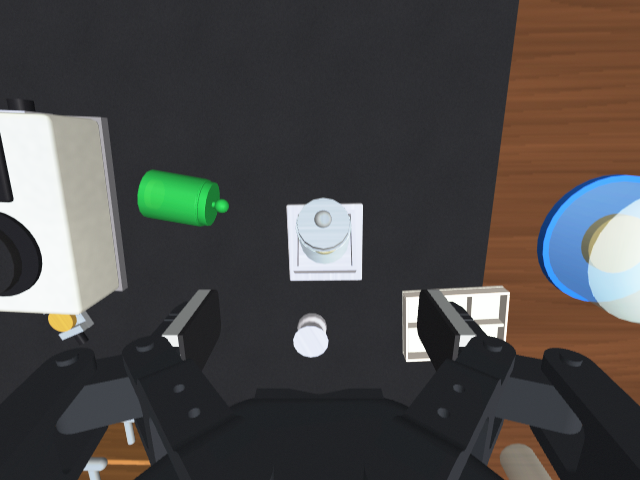

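Run:
```python
from h import *
L=[np.load(f'pics/w{i}.png.npz') for i in(2,3)]
rk=[ray(d['K'],d['E'],u) for d,u in zip(L,((329.5,194),(323,219)))]
c2=[atz(ray(L[1]['K'],L[1]['E'],u),.005)[:2] for u in((287,205),(363,204),(362,280),(290,280))]
print(np.round(c2,4).tolist(),np.mean(c2,0))
for n in('top','side'):
    p,K,E=shot(n)
    g=[d for d in bot.place_of(n,'jar')];print(n,[(round(d['score'],2),(np.array(d['centre'])*[W,H]).round(1)) for d in g])
    print(bot.look_for(n,'jar')[:3])
    im=cv2.resize(p[200:420,100:260,::-1],None,fx=3,fy=3);cv2.imwrite(f'pics/{n}_j.png',im[:600])
print('knob wrist',tri(rk))
```

```text
[[0.5213, 0.2874], [0.5205, 0.3664], [0.6051, 0.3676], [0.6054, 0.288]] [0.56308637 0.32736334]
top [(0.77, array([150.6, 229.8])), (0.66, array([243.2, 256.1]))]
[{'centre': [0.2258, 0.4821], 'score': 0.66}, {'centre': [0.3502, 0.524], 'score': 0.58}]
side [(0.97, array([266. , 315.9])), (0.94, array([172.5, 370.2]))]
[{'centre': [0.2739, 0.7594], 'score': 0.9}, {'centre': [0.3944, 0.684], 'score': 0.55}]
knob wrist (array([0.51796071, 0.32631803, 0.08880861]), [np.float64(5.128108670710236e-05), np.float64(5.12810867072052e-05)])
```

The tilted knob triangulates to (0.518, 0.326, 0.089), which agrees with the base at about (0.555, 0.327, 0.028). In the wrist view the jar (knob at 323,219) sits squarely in the cradle, and the way in is clear. I'll descend and grasp across the lean plane.

```bash
python3 -m creep '[0.002,0.001,-0.03,0.03,0.085, 0.004,0.001,-0.065,0.03,0.085, 0.005,0.001,-0.1,0.03,0.085, 0.005,0.001,-0.13,0.03,0.085, 0.005,0.001,-0.15,0.03,0.085, 0.005,0.001,-0.165,0.03,0.085, 0.005,0.001,-0.165,0.03,0.085]';python3 s.py
```

```text
clock: 10.17
eef_pos: [0.5334, 0.3253, 0.042]
tool_rot: [-0.011, 1.0, -0.014, -0.005]
ft_force: [-0.5, -0.4, -1.0]
grip_width: 0.0849
grasp_force: 0.0
10.17 [0.5334 0.3253 0.042 ] q [ 0.557  0.634  0.104  1.063 -0.019  0.536] z [-0.009 -0.028 -1.   ] F [-0.5 -0.4 -1. ] M [0.03 0.04 0.03] w 0.0849 0
```

```bash
python3 -m creep '[0,0,0,0,0.06, 0,0,0,0,0.04, 0,0,0,0,0.03, 0,0,0,0,0.03, 0,0,0,0,0.03, 0,0,0,0,0.03]';python3 s.py
```

```text
clock: 10.67
eef_pos: [0.5372, 0.3274, 0.0484]
tool_rot: [-0.01, 1.0, -0.011, 0.0]
ft_force: [-0.0, -0.8, 6.8]
grip_width: 0.0463
grasp_force: 61.4
10.67 [0.5372 0.3274 0.0484] q [ 0.557  0.628  0.11   1.064 -0.019  0.536] z [ 0.    -0.022 -1.   ] F [-0.  -0.8  6.8] M [-0.22  0.13 -0.04] w 0.0463 61
```

```bash
python3 -m creep '[-0.004,0,0.007,0,0.03, -0.008,0,0.014,0,0.03, -0.012,0,0.021,0,0.03, -0.016,0,0.028,0,0.03, -0.02,0,0.035,0,0.03, -0.024,0,0.05,0,0.03, -0.024,0,0.08,0,0.03, -0.024,0,0.11,0,0.03, -0.024,0,0.14,0,0.03, -0.024,0,0.14,0,0.03]';python3 s.py
python3 - <<'E'
from h import *
p,K,E=shot('side');cv2.imwrite('pics/side2.png',cv2.resize(p[220:420,100:300,::-1],None,fx=3,fy=3))
E
```

```text
clock: 11.5
eef_pos: [0.514, 0.3289, 0.1937]
tool_rot: [-0.011, 1.0, -0.009, 0.003]
ft_force: [0.9, 0.8, -0.7]
grip_width: 0.0467
grasp_force: 61.8
11.5 [0.514  0.3289 0.1937] q [ 0.578  0.482  0.257  1.351 -0.018  0.557] z [ 0.006 -0.018 -1.   ] F [ 0.9  0.8 -0.7] M [ 0.05 -0.14 -0.04] w 0.0467 62
```

View pics/side2.png

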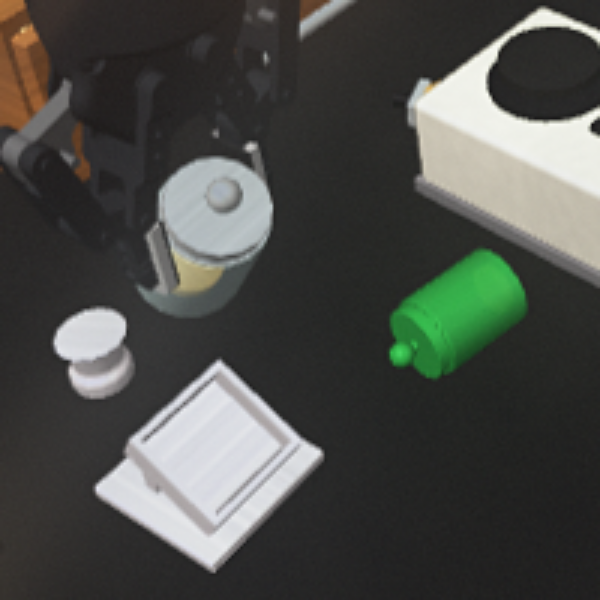

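The jar is lifted cleanly: knob at (222,195) and empty cradle below in the crop. Next I'll carry it to the free -y side of the agitator and turn it so its base faces the wall.

```bash
python3 -m creep '[0,-0.02,0.01,0.12,0.03, 0,-0.05,0.01,0.24,0.03, 0,-0.08,0.01,0.36,0.03, 0,-0.12,0.01,0.48,0.03, 0,-0.16,0.01,0.6,0.03, 0,-0.2,0.01,0.72,0.03, 0,-0.24,0.01,0.84,0.03, 0,-0.28,0.01,0.96,0.03, 0.0,-0.32,0.01,1.08,0.03, 0.01,-0.36,0.01,1.2,0.03]'|head -2
python3 -m creep '[0,-0.03,0,0.12,0.03, 0,-0.06,0,0.24,0.03, 0,-0.09,0,0.32,0.03, 0,-0.09,-0.03,0.32,0.03, 0,-0.09,-0.07,0.32,0.03, 0,-0.09,-0.1,0.32,0.03, 0,-0.09,-0.13,0.32,0.03, 0,-0.09,-0.152,0.32,0.03, 0,-0.09,-0.155,0.32,0.03, 0,-0.09,-0.155,0.32,0.03]'|head -2
python3 s.py
```

```text
clock: 12.38
eef_pos: [0.5163, -0.0186, 0.1948]
clock: 13.22
eef_pos: [0.5163, -0.1066, 0.0387]
13.22 [ 0.5163 -0.1066  0.0387] q [-0.203  0.445 -0.243  0.865 -0.    -1.699] z [ 0.017 -0.004 -1.   ] F [ 0.3 -0.1 -1.1] M [0.   0.01 0.04] w 0.0465 62
```

```bash
python3 -m creep '[0,0.01,0.01,0,0.03, 0,0.02,0.01,0,0.03, 0,0.028,0.01,0,0.03, 0,0.034,0.01,0,0.03, 0,0.038,0.01,0,0.03, 0,0.038,0.01,0,0.03]'|head -2;python3 s.py
python3 -m creep '[0,0.002,0,0,0.03, 0,0.004,0,0,0.03, 0,0.006,0,0,0.03, 0,0.006,0,0,0.03]'|head -2;python3 s.py
```

```text
clock: 13.72
eef_pos: [0.5193, -0.068, 0.0515]
13.72 [ 0.5193 -0.068   0.0515] q [-0.129  0.419 -0.246  0.881 -0.002 -1.626] z [ 0.025 -0.005 -1.   ] F [-0.1 -0.1 -1.4] M [ 0.05 -0.01  0.  ] w 0.0463 62
clock: 14.05
eef_pos: [0.5191, -0.065, 0.0511]
14.05 [ 0.5191 -0.065   0.0511] q [-0.121  0.418 -0.248  0.88  -0.007 -1.615] z [ 0.024 -0.01  -1.   ] F [-0.7 -5.9 -0.8] M [-1.08  0.22 -0.  ] w 0.0463 62
```

```bash
python3 -m creep '[0,0.002,0,0,0.03, 0,0.004,0,0,0.03, 0,0.006,0,0,0.03, 0,0.006,0,0,0.03]'|head -2;python3 s.py
python3 -m creep '[0,0.002,0,0,0.03, 0,0.004,0,0,0.03, 0,0.006,0,0,0.03, 0,0.006,0,0,0.03]'|head -2;python3 s.py
```

```text
clock: 14.38
eef_pos: [0.519, -0.0641, 0.0518]
14.38 [ 0.519  -0.0641  0.0518] q [-0.113  0.417 -0.249  0.88  -0.017 -1.604] z [ 0.024 -0.02  -1.   ] F [ -2.5 -17.7   3.5] M [-3.84  0.61 -0.05] w 0.0464 63
clock: 14.72
eef_pos: [0.5189, -0.0633, 0.0526]
14.72 [ 0.5189 -0.0633  0.0526] q [-0.105  0.415 -0.25   0.88  -0.029 -1.592] z [ 0.024 -0.031 -0.999] F [ -4.7 -30.3   6. ] M [-6.83  1.03 -0.13] w 0.0462 63
```

Run:
```python
from h import *
a,K,E=shot('wrist');b,K2,E2=shot('side')
cv2.imwrite('pics/c1.png',np.hstack([cv2.resize(a[60:420,140:500,::-1],(400,400)),cv2.resize(b[140:300,230:390,::-1],(400,400))]))
```

```text
(no output)
```

View pics/c1.png

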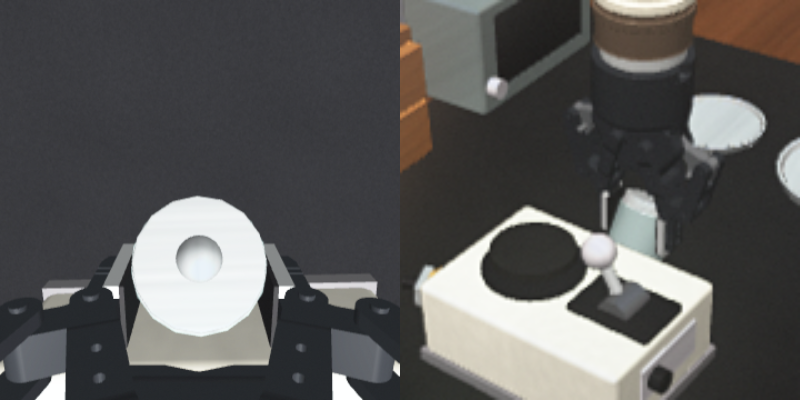

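The jar still leans about 30° in the grip, with lid and knob at (200,265) showing a tilted body. 30 N on the wall hasn't turned it, so I'll raise the push carefully.

```bash
python3 -m creep '[0,0.003,0,0,0.03, 0,0.006,0,0,0.03, 0,0.008,0,0,0.03, 0,0.008,0,0,0.03]'|head -2;python3 s.py
python3 -m creep '[0,0.003,0,0,0.03, 0,0.006,0,0,0.03, 0,0.006,0,0,0.03]'|head -2;python3 s.py
```

```text
clock: 15.15
eef_pos: [0.5212, -0.056, 0.054]
15.15 [ 0.5212 -0.056   0.054 ] q [-0.091  0.412 -0.249  0.878 -0.028 -1.576] z [ 0.029 -0.031 -0.999] F [  9.5 -24.2   3.4] M [-5.32 -2.32 -0.4 ] w 0.0461 60
clock: 15.4
eef_pos: [0.5189, -0.0442, 0.0519]
15.4 [ 0.5189 -0.0442  0.0519] q [-0.075  0.413 -0.254  0.879 -0.018 -1.565] z [ 0.024 -0.019 -1.   ] F [ -3.2 -16.9   2.9] M [-3.89  0.69 -0.06] w 0.0451 60
```

```bash
python3 -m creep '[0,-0.01,0,0,0.03, 0,-0.02,0.01,0,0.03, 0,-0.02,0.05,0,0.03, 0,-0.02,0.09,0,0.03, 0,-0.02,0.12,0,0.03, 0,-0.02,0.12,0,0.03]'|head -2;python3 s.py
python3 - <<'E'
from h import *
a,K,E=shot('wrist');b,K2,E2=shot('side')
cv2.imwrite('pics/c2.png',np.hstack([cv2.resize(a[60:420,140:500,::-1],(400,400)),cv2.resize(b[90:250,260:420,::-1],(400,400))]))
E
```

```text
clock: 15.9
eef_pos: [0.5237, -0.0579, 0.1789]
15.9 [ 0.5237 -0.0579  0.1789] q [-0.109  0.292 -0.066  1.175 -0.002 -1.604] z [ 0.038 -0.006 -0.999] F [ 0.7 -0.6  0. ] M [ 0.01 -0.1  -0.01] w 0.0452 62
```

View pics/c2.png

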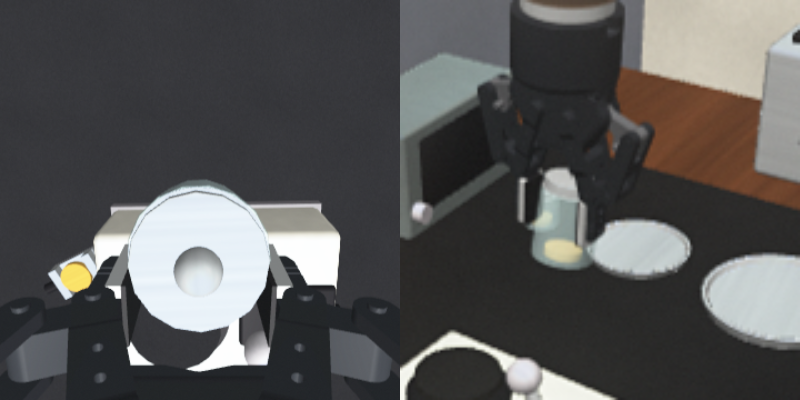

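The push worked. In the side crop the jar's walls now look about vertical at (563,230) and the parts lie flat, but the jar has slid off-centre in the pads. I'll work out where its axis is, stand it on the pad and regrip it centred.

Run:
```python
from h import *
o=bot.get_obs()
p,K,E=shot('wrist');r1=ray(K,E,(319,303));r2=ray(K,E,(319,296))
print('knob@.226',atz(r1,.226).round(4),'lid@.216',atz(r2,.216).round(4), 'tcp',o['eef_pos'].round(4),R.from_quat(o['tool_rot']).as_matrix().round(3).tolist())
p,K,E=shot('side')
for X in((.524,-.07,.153),(.524,-.07,.198),(.524,-.07,.173)):print(X,proj(K,E,X).round(1))
for u in((325,195),):
  for y in(-.06,-.07): 
    q,d=ray(K,E,u);print(y,(q+d*(y-q[1])/d[1]).round(4))
for n in('side','wrist'):
  for d in bot.place_of(n,'jar')[:3]:
    uv=np.array(d['centre'])*[W,H];print(n,d['score'],uv.round(1))
    if n=='side':
        rs=ray(K,E,uv);print((rs[0]+rs[1]*(-.07-rs[0][1])/rs[1][1]).round(4))
```

```text
knob@.226 [ 0.5164 -0.0797  0.226 ] lid@.216 [ 0.5168 -0.0771  0.216 ] tcp [ 0.5203 -0.0574  0.173 ] [[-0.075, -0.997, 0.028], [-0.997, 0.075, -0.005], [0.003, -0.028, -1.0]]
(0.524, -0.07, 0.153) [325.4 189.7]
(0.524, -0.07, 0.198) [325.7 168.7]
(0.524, -0.07, 0.173) [325.6 180.5]
-0.06 [ 0.5188 -0.06    0.148 ]
-0.07 [ 0.5248 -0.07    0.1409]
side 0.81 [328.4 193. ]
[ 0.5173 -0.07    0.1478]
side 0.74 [262.9 316.9]
[ 0.7104 -0.07   -0.2948]
```

```bash
python3 -m creep '[0.01,0,0.02,-0.12,0.03, 0.02,0.0,0.02,-0.24,0.03, 0.03,0.01,0.02,-0.36,0.03, 0.039,0.02,0.02,-0.48,0.03, 0.039,0.04,0.02,-0.6,0.03, 0.039,0.06,0.02,-0.72,0.03, 0.039,0.08,0.02,-0.84,0.03, 0.039,0.091,0.02,-0.96,0.03, 0.039,0.091,0.01,-1.08,0.03, 0.039,0.091,0,-1.2,0.03]'|head -2
python3 -m creep '[0,0,0,-0.12,0.03, 0,0,-0.01,-0.24,0.03, 0,0,-0.02,-0.3,0.03, 0,0,-0.03,-0.3,0.03, 0,0,-0.036,-0.3,0.03, 0,0,-0.036,-0.3,0.03]'|head -2
python3 s.py
python3 - <<'E'
from h import *
b,K2,E2=shot('side');a,K,E=shot('top')
cv2.imwrite('pics/c3.png',np.hstack([cv2.resize(a[160:320,230:390,::-1],(400,400)),cv2.resize(b[140:300,210:370,::-1],(400,400))]))
E
```

```text
clock: 17.03
eef_pos: [0.5576, 0.0349, 0.1696]
clock: 17.53
eef_pos: [0.5563, 0.0336, 0.1322]
17.53 [0.5563 0.0336 0.1322] q [ 0.073  0.421 -0.003  1.157 -0.024  0.076] z [-0.009 -0.024 -1.   ] F [-0.2 -0.  -1. ] M [ 0.04 -0.   -0.02] w 0.045 62
```

View pics/c3.png

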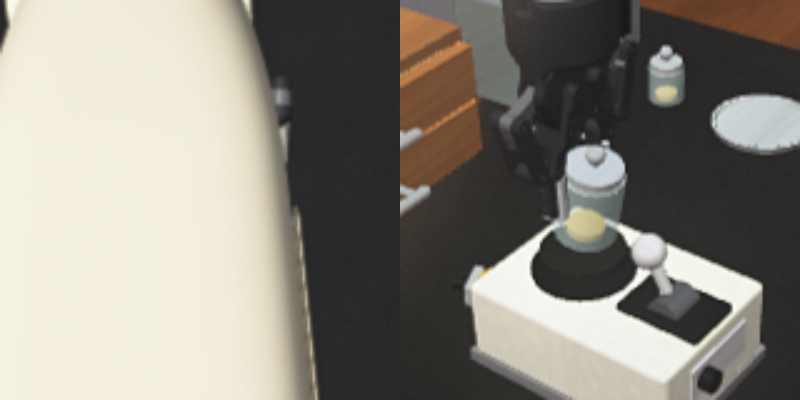

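The jar hangs over the pad with a slight lean: base at (585,245) in the side crop, above the pad at (585,258). I'll lower it to contact.

```bash
python3 -m creep '[0,0,-0.004,0,0.03, 0,0,-0.008,0,0.03, 0,0,-0.008,0,0.03]'|head -2;python3 s.py
python3 -m creep '[0,0,-0.003,0,0.03, 0,0,-0.006,0,0.03, 0,0,-0.006,0,0.03]'|head -2;python3 s.py
```

```text
clock: 17.88
eef_pos: [0.5577, 0.0337, 0.1264]
17.88 [0.5577 0.0337 0.1264] q [ 0.073  0.425 -0.013  1.139 -0.024  0.077] z [-0.004 -0.024 -1.   ] F [ 0.2  0.7 -1.4] M [-0.   -0.03  0.05] w 0.0453 62
clock: 18.13
eef_pos: [0.5586, 0.0337, 0.1212]
18.13 [0.5586 0.0337 0.1212] q [ 0.073  0.43  -0.021  1.125 -0.024  0.078] z [-0.003 -0.024 -1.   ] F [0.3 0.  3.6] M [0.01 0.08 0.01] w 0.0453 63
```

```bash
python3 -m creep '[0,0,-0.002,0,0.03, 0,0,-0.002,0,0.05, 0,0,-0.002,0,0.054, 0,0,-0.002,0,0.06, 0,0,-0.002,0,0.066, 0,0,-0.002,0,0.066]'|head -2;python3 s.py
python3 - <<'E'
from h import *
rs=[]
for n in('side','wrist'):
  p,K,E=shot(n,f'pics/{n}_r.png')
  for d in bot.place_of(n,'jar')[:3]:
    uv=np.array(d['centre'])*[W,H];print(n,round(d['score'],2),uv.round(1),atz(ray(K,E,uv),.095).round(4))
a=cv2.imread('pics/side_r.png')[140:300,210:370];b=cv2.imread('pics/wrist_r.png')[60:460,120:520]
cv2.imwrite('pics/c4.png',np.hstack([cv2.resize(b,(400,400)),cv2.resize(a,(400,400))]))
E
```

```text
clock: 18.63
eef_pos: [0.5579, 0.0337, 0.1187]
18.63 [0.5579 0.0337 0.1187] q [ 0.073  0.432 -0.024  1.121 -0.024  0.078] z [-0.004 -0.024 -1.   ] F [ 0.8 -0.  -0.3] M [0.06 0.   0.01] w 0.0661 0
side 0.62 [263.9 316.3] [0.4587 0.2122 0.095 ]
side 0.59 [283.7 236.3] [0.5516 0.0314 0.095 ]
wrist 0.87 [318.4 264.7] [0.5509 0.0341 0.095 ]
wrist 0.76 [496.5 166.1] [0.5001 0.1198 0.095 ]
```

View pics/c4.png

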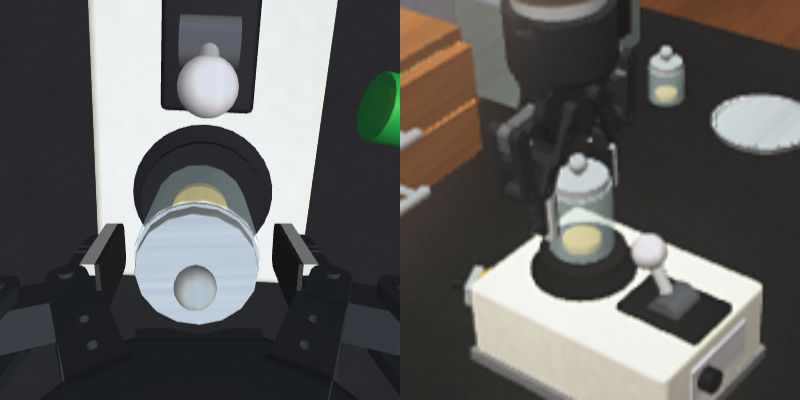

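The jar stands upright and centred on the pad, with the knob at (195,288) in the wrist crop and an upright body in the side crop. I'll regrip it higher up and centred, then press. That was my tenth picture, so from here I use numbers and the detectors.

```bash
python3 -m creep '[-0.006,0,0.01,0,0.066, -0.007,0,0.016,0,0.066, -0.007,0,0.016,0,0.05, -0.007,0,0.016,0,0.03, -0.007,0,0.016,0,0.03, -0.007,0,0.016,0,0.03]'|head -2;python3 s.py
python3 -m creep '[0,0,-0.003,0,0.03, 0,0,-0.006,0,0.03, 0,0,-0.009,0,0.03, 0,0,-0.012,0,0.03, 0,0,-0.012,0,0.03]'|head -2;python3 s.py
```

```text
clock: 19.33
eef_pos: [0.5517, 0.0338, 0.1357]
19.33 [0.5517 0.0338 0.1357] q [ 0.074  0.404 -0.019  1.151 -0.023  0.079] z [-0.002 -0.024 -1.   ] F [0.2 1.  2.3] M [ 0.1  -0.11 -0.02] w 0.0454 61
clock: 19.75
eef_pos: [0.5527, 0.0338, 0.1287]
19.75 [0.5527 0.0338 0.1287] q [ 0.074  0.408 -0.033  1.128 -0.024  0.079] z [ 0.003 -0.024 -1.   ] F [-7.9 -1.1 31.1] M [-0.08  1.72 -0.04] w 0.0453 64
```

```bash
python3 -m creep '[0,0,0,0,0.03, 0,0,0,0,0.03, 0,0,0,0,0.03, 0,0,0,0,0.03, 0,0,0,0,0.03, 0,0,0,0,0.03, 0,0,0,0,0.03, 0,0,0,0,0.03, 0,0,0,0,0.03, 0,0,0,0,0.03]'|tail -4
python3 -m creep '[0,0,0,0,0.03, 0,0,0,0,0.03, 0,0,0,0,0.03, 0,0,0,0,0.03, 0,0,0,0,0.03, 0,0,0,0,0.03]'|tail -4
python3 s.py
python3 - <<'E'
from h import *
p,K,E=shot('side');print([(round(d['score'],2),(np.array(d['centre'])*[W,H]).round(1)) for d in bot.place_of('side','pad_top')+bot.place_of('side','jar')])
print(proj(K,E,(.55,.035,.095)),proj(K,E,(.55,.035,.087)))
E
```

```text
tool_rot: [0.002, 1.0, -0.012, 0.002]
ft_force: [-7.8, 0.1, 30.3]
grip_width: 0.0457
grasp_force: 63.5
tool_rot: [0.002, 1.0, -0.012, 0.002]
ft_force: [-7.9, -0.2, 30.3]
grip_width: 0.0457
grasp_force: 63.5
21.08 [0.5528 0.0338 0.1287] q [ 0.074  0.408 -0.033  1.128 -0.024  0.079] z [ 0.003 -0.024 -1.   ] F [-7.9 -0.2 30.3] M [-0.04  1.76 -0.02] w 0.0457 64
[(0.54, array([282.2, 241.3])), (0.89, array([283.3, 238. ])), (0.66, array([265.9, 316.6]))]
[283.2940143  237.55637114] [283.46595647 241.01629029]
```

The pad was fully depressed: the detector puts its top at row 241.3, and 241.0 is expected when down. It was held 1.3 s at 30 N. Now I'll lift the jar clear and take it to the agitator's -y side, to tip it against the top edge.

```bash
python3 -m creep '[0,0,0.03,0,0.03, 0,0,0.06,0.1,0.03, 0,-0.01,0.09,0.22,0.03, 0,-0.04,0.1,0.34,0.03, 0,-0.07,0.1,0.46,0.03, 0,-0.1,0.1,0.58,0.03, 0,-0.115,0.1,0.7,0.03, 0,-0.115,0.1,0.82,0.03, 0,-0.115,0.08,0.94,0.03, 0,-0.115,0.06,1.06,0.03]'|head -2
python3 -m creep '[0,0,-0.02,0.12,0.03, 0,0,-0.04,0.24,0.03, 0,0,-0.06,0.36,0.03, 0,0,-0.075,0.48,0.03, 0,0,-0.075,0.485,0.03, 0,0,-0.075,0.485,0.03]'|head -2;python3 s.py
```

```text
clock: 22.07
eef_pos: [0.5514, -0.0821, 0.1825]
clock: 22.57
eef_pos: [0.5495, -0.0811, 0.1062]
22.57 [ 0.5495 -0.0811  0.1062] q [-1.460e-01  4.180e-01 -8.200e-02  1.051e+00 -1.000e-03 -1.684e+00] z [ 0.019 -0.004 -1.   ] F [-0.3 -0.1  0.2] M [-0.01  0.02 -0.05] w 0.0455 62
```

```bash
python3 -m creep '[0,0.01,0.004,0,0.03, 0,0.02,0.004,0,0.03, 0,0.024,0.004,0,0.03, 0,0.028,0.004,0,0.03, 0,0.032,0.004,0,0.03, 0,0.032,0.004,0,0.03]'|head -2;python3 s.py
python3 -m creep '[0,0.004,0,0,0.03, 0,0.008,0,0,0.03, 0,0.008,0,0,0.03]'|head -2;python3 s.py
```

```text
clock: 23.07
eef_pos: [0.5522, -0.0513, 0.1139]
23.07 [ 0.5522 -0.0513  0.1139] q [-0.088  0.403 -0.084  1.056 -0.009 -1.627] z [ 0.027 -0.012 -1.   ] F [-0.7 -7.4  3.4] M [-1.97  0.12  0.04] w 0.0451 62
clock: 23.32
eef_pos: [0.5527, -0.044, 0.1145]
23.32 [ 0.5527 -0.044   0.1145] q [-0.074  0.401 -0.084  1.056 -0.01  -1.613] z [ 0.029 -0.012 -1.   ] F [-0.7 -8.5  5.7] M [-2.05  0.16 -0.08] w 0.0456 63
```

It turns with only about 8 N, so I'll continue.

```bash
python3 -m creep '[0,0.004,0,0,0.03, 0,0.008,0,0,0.03, 0,0.012,0,0,0.03, 0,0.016,0,0,0.03, 0,0.02,0,0,0.03, 0,0.022,0,0,0.03, 0,0.022,0,0,0.03]'|head -2;python3 s.py
cat > tilt.py <<'E'
from h import *
o=bot.get_obs();G=o['eef_pos']+R.from_quat(o['tool_rot']).as_matrix()[:,2]*-.009
L=[]
for n in('side','wrist','top'):
    p,K,E=shot(n)
    for d in bot.place_of(n,'jar')[:4]:
        uv=np.array(d['centre'])*[W,H];r=ray(K,E,uv);v=G-r[0];dist=np.linalg.norm(v-r[1]*(v@r[1]))
        # base = G - .05*(axis tilted by th in y-z or x-z plane): best-fit angle
        print(n,round(d['score'],2),uv.round(1),'miss G',round(float(dist),3), 'at G.x:',(r[0]+r[1]*(G[0]-r[0][0])/r[1][0]).round(4) if n!='top' else '','at y:',(r[0]+r[1]*(G[1]-r[0][1])/r[1][1]).round(4))
        if dist<.08:L.append((dist,n,r))
print('G',G.round(4))
if len(L)>1: print(tri([l[2] for l in L]))
E
python3 tilt.py
```

```text
clock: 23.9
eef_pos: [0.5532, -0.0212, 0.1143]
23.9 [ 0.5532 -0.0212  0.1143] q [-0.033  0.399 -0.088  1.054 -0.009 -1.573] z [ 0.03 -0.01 -1.  ] F [ 0.8 -5.6  4.1] M [-1.6  -0.19  0.  ] w 0.0453 66
side 0.88 [264.9 316. ] miss G 0.206 at G.x: [ 0.5529  0.102  -0.0532] at y: [ 0.6605 -0.0211 -0.2208]
side 0.81 [310.  221.3] miss G 0.03 at G.x: [ 0.5529 -0.0597  0.0752] at y: [ 0.5275 -0.0211  0.1071]
wrist 0.94 [318.4 214.4] miss G 0.039 at G.x: [ 0.5529 -0.0513  0.0774] at y: [ 0.5584 -0.0211 -0.07  ]
top 0.64 [243.6 255.7] miss G 0.168 at G.x:  at y: [ 0.3137 -0.0211  1.1606]
G [ 0.5529 -0.0211  0.1233]
(array([ 0.55094126, -0.05288916,  0.08028072]), [np.float64(0.0021142546847648944), np.float64(0.0021142546847648168)])
```

```bash
python3 -m creep '[0,0.004,0,0,0.03, 0,0.007,0,0,0.03, 0,0.007,0,0,0.03]'|head -2;python3 tilt.py|tail -2
```

```text
clock: 24.45
eef_pos: [0.5529, -0.0139, 0.1137]
G [ 0.5526 -0.0138  0.1227]
(array([ 0.54383532, -0.02609634,  0.12256808]), [np.float64(0.020426689796841358), np.float64(0.03179199918023557), np.float64(0.03445517915847453)])
```

```bash
python3 -m creep '[0,-0.01,0.02,0,0.03, 0,-0.03,0.06,0,0.03, 0,-0.05,0.1,0,0.03, 0,-0.06,0.12,0,0.03, 0,-0.06,0.12,0,0.03]'|head -2;python3 tilt.py
```

```text
clock: 25.17
eef_pos: [0.5546, -0.0744, 0.2394]
side 0.73 [323.5 150.6] miss G 0.028 at G.x: [ 0.5542 -0.111   0.2097] at y: [ 0.5319 -0.0744  0.2308]
side 0.69 [264.6 317. ] miss G 0.329 at G.x: [ 0.5542  0.1017 -0.057 ] at y: [ 0.7085 -0.0744 -0.2979]
wrist 0.92 [367.  387.7] miss G 0.038 at G.x: [ 0.5542 -0.2039  0.4519] at y: [ 0.5361 -0.0744  0.2975]
wrist 0.6 [318.  209.3] miss G 0.04 at G.x: [ 0.5542 -0.0909  0.1236] at y: [ 0.5573 -0.0744  0.0388]
top 0.67 [240.7 255.7] miss G 0.212 at G.x:  at y: [ 0.2561 -0.0744  1.5024]
top 0.46 [303.4 258.3] miss G 0.136 at G.x:  at y: [ 0.1042 -0.0744  2.4257]
G [ 0.5542 -0.0744  0.2484]
(array([ 0.53829336, -0.08039967,  0.24838051]), [np.float64(0.019649484897862852), np.float64(0.03656012081341141), np.float64(0.03604456857984268)])
```

The estimates put the tilt at roughly 41–50°. I'll hold it in the air for over a second, then turn half round so the base faces the wall again for levelling.

```bash
python3 -m creep '[0,0,0,0,0.03, 0,0,0,0,0.03, 0,0,0,0,0.03, 0,0,0,0,0.03, 0,0,0,0,0.03, 0,0,0,0,0.03, 0,0,0,0,0.03, 0,0,0,0,0.03, 0,0,0,0,0.03, 0,0,0,0,0.03]'|head -1
python3 -m creep '[0,0,0,0,0.03, 0,0,0,0,0.03, 0,0,0,0,0.03, 0,0,0,0,0.03, 0,-0.02,0,-0.12,0.03, 0,-0.04,0,-0.24,0.03, 0,-0.06,0,-0.36,0.03, 0,-0.06,0,-0.48,0.03, 0,-0.06,0,-0.6,0.03, 0,-0.06,0,-0.72,0.03]'|head -1
python3 -m creep '[0,0,0,-0.12,0.03, 0,0,0,-0.24,0.03, 0,0,0,-0.36,0.03, 0,0,0,-0.48,0.03, 0,0,0,-0.6,0.03, 0,0,0,-0.72,0.03, 0,0,0,-0.84,0.03, 0,0,0,-0.96,0.03, 0,0,0,-1.08,0.03, 0,0,0,-1.2,0.03]'|head -1
python3 -m creep '[0,0,0,-0.12,0.03, 0,0,0,-0.24,0.03, 0,0,0,-0.36,0.03, 0,0,0,-0.48,0.03, 0,0,0,-0.6,0.03, 0,0,0,-0.72,0.03, 0,0,0,-0.84,0.03, 0,0,0,-0.96,0.03, 0,0,0,-1.08,0.03, 0,0,0,-1.2,0.03]'|head -1
python3 s.py; python3 tilt.py; python3 -c "
from h import *
print(R.from_quat(bot.get_obs()['tool_rot']).as_matrix().round(3).tolist())"
```

```text
clock: 26.3
clock: 27.13
clock: 27.97
clock: 28.8
28.8 [ 0.5511 -0.1323  0.2319] q [-0.235  0.395  0.222  1.422 -0.002  1.351] z [-0.024  0.004 -1.   ] F [ 0.4  0.3 -1.9] M [-0.01  0.   -0.03] w 0.0455 63
side 0.95 [264.1 315.5] miss G 0.365 at G.x: [ 0.5513  0.106  -0.0475] at y: [ 0.7605 -0.1324 -0.3719]
side 0.81 [321.8 155.8] miss G 0.048 at G.x: [ 0.5513 -0.1001  0.2041] at y: [ 0.5712 -0.1324  0.1849]
wrist 0.98 [319.9 211.5] miss G 0.042 at G.x: [ 0.5513 -0.0943  0.2182] at y: [ 0.5474 -0.1324  0.0297]
top 0.87 [240.3 253.7] miss G 0.265 at G.x:  at y: [ 0.1911 -0.1324  1.8725]
top 0.72 [392.9 210.6] miss G 0.033 at G.x:  at y: [ 0.6154 -0.1324 -0.0592]
G [ 0.5513 -0.1324  0.2409]
(array([ 0.55067639, -0.1010273 ,  0.20299901]), [np.float64(0.0012767719612193696), np.float64(0.0035675145927915736), np.float64(0.00398808254788228)])
[[0.007, 1.0, -0.024], [1.0, -0.007, 0.004], [0.004, -0.024, -1.0]]
```

Run:
```python
from h import *
from scipy.optimize import least_squares
o=bot.get_obs();G=o['eef_pos']+np.array([0,0,.009])
out={}
for n in('wrist','side'):
    p,K,E=shot(n,f'pics/{n}_t.png');out[n]=(p.astype(float).mean(2),K,E)
g,K,E=out['wrist']
col=g[:,300:340].mean(1)
print('wrist col:',[(r,int(col[r])) for r in range(100,400,6)])
row=g[:, :]
B=np.array([.5507,-.101,.203])
for th in(36,40,44,48,52):
    t=np.radians(th);a=np.array([0,-np.sin(t),np.cos(t)]);u=np.array([0,np.cos(t),np.sin(t)]) # u: +y/up perpendicular
    b=G-.05*a
    f=lambda s,k:proj(K,E,b+s*a+k*u)[1].round(0)
    g2,K2,E2=out['side'];h=lambda s,k:proj(K2,E2,b+s*a+k*u).round(0)
    print(th,'wrist rows base far rim',f(0,.024),'base low rim',f(0,-.024),'glass top',f(.055,.024),'lid top',f(.063,.022),'side base rims',h(0,.024),h(0,-.024),'ctr',h(0,0))
```

```text
wrist col: [(100, 168), (106, 116), (112, 55), (118, 51), (124, 51), (130, 51), (136, 51), (142, 51), (148, 51), (154, 51), (160, 51), (166, 51), (172, 51), (178, 178), (184, 194), (190, 194), (196, 230), (202, 232), (208, 231), (214, 231), (220, 231), (226, 231), (232, 231), (238, 214), (244, 196), (250, 196), (256, 196), (262, 197), (268, 219), (274, 219), (280, 218), (286, 225), (292, 193), (298, 201), (304, 193), (310, 196), (316, 196), (322, 172), (328, 184), (334, 201), (340, 206), (346, 201), (352, 184), (358, 148), (364, 150), (370, 143), (376, 131), (382, 112), (388, 81), (394, 47)]
36 wrist rows base far rim 188.0 base low rim 248.0 glass top 290.0 lid top 312.0 side base rims [317. 154.] [328. 160.] ctr [323. 157.]
40 wrist rows base far rim 185.0 base low rim 242.0 glass top 295.0 lid top 317.0 side base rims [317. 153.] [327. 160.] ctr [322. 157.]
44 wrist rows base far rim 183.0 base low rim 236.0 glass top 299.0 lid top 322.0 side base rims [316. 151.] [326. 160.] ctr [321. 156.]
48 wrist rows base far rim 181.0 base low rim 231.0 glass top 304.0 lid top 327.0 side base rims [316. 150.] [325. 160.] ctr [321. 155.]
52 wrist rows base far rim 180.0 base low rim 226.0 glass top 309.0 lid top 332.0 side base rims [316. 148.] [324. 160.] ctr [320. 154.]
```

The profile fit gives about 43°. Now I'll level the jar: lower it beside the wall and push.

```bash
python3 -m creep '[0,0,-0.04,0,0.03, 0,0,-0.08,0,0.03, 0,0,-0.12,0,0.03, 0,0.005,-0.15,0,0.03, 0,0.015,-0.158,0,0.03, 0,0.025,-0.158,0,0.03, 0,0.035,-0.158,0,0.03, 0,0.043,-0.158,0,0.03, 0,0.05,-0.158,0,0.03, 0,0.05,-0.158,0,0.03]'|head -2;python3 s.py
python3 -m creep '[0,0.003,0,0,0.03, 0,0.006,0,0,0.03, 0,0.008,0,0,0.03, 0,0.008,0,0,0.03]'|head -2;python3 s.py
```

```text
clock: 30.03
eef_pos: [0.5534, -0.0834, 0.0774]
30.03 [ 0.5534 -0.0834  0.0774] q [-0.147  0.48  -0.065  1.044 -0.005  1.432] z [-0.018 -0.003 -1.   ] F [-0.1 -5.7  1.2] M [-1.25  0.17  0.03] w 0.0452 63
clock: 30.37
eef_pos: [0.5534, -0.0818, 0.079]
30.37 [ 0.5534 -0.0818  0.079 ] q [-0.138  0.476 -0.066  1.043 -0.016  1.445] z [-0.017 -0.014 -1.   ] F [ -4.2 -20.4   8.8] M [-4.24  1.03  0.23] w 0.0457 64
```

```bash
python3 -m creep '[0,-0.012,0,0,0.03, 0,-0.014,-0.015,0,0.03, 0,-0.012,-0.025,0,0.03, 0,-0.006,-0.025,0,0.03, 0,-0.002,-0.025,0,0.03, 0,0,-0.025,0,0.03]'|head -2;python3 s.py
python3 -m creep '[0,0.001,0.003,0,0.03, 0,0.003,0.007,0,0.03, 0,0.005,0.01,0,0.03, 0,0.007,0.013,0,0.03, 0,0.007,0.013,0,0.03]'|head -2;python3 s.py
```

```text
clock: 30.87
eef_pos: [0.5509, -0.0807, 0.051]
30.87 [ 0.5509 -0.0807  0.051 ] q [-0.137  0.507 -0.099  0.987 -0.016  1.445] z [-0.024 -0.013 -1.   ] F [ -5.5 -22.4   9.3] M [-4.87  1.37  0.37] w 0.0454 64
clock: 31.28
eef_pos: [0.5507, -0.0686, 0.0626]
31.28 [ 0.5507 -0.0686  0.0626] q [-0.122  0.492 -0.088  1.015 -0.004  1.458] z [-0.025 -0.001 -1.   ] F [-2.3 -6.8 -0.8] M [-1.77  0.23  0.1 ] w 0.0453 66
```

Raising while pushing turns it easily. I'll follow the rest of the arc to flush.

```bash
python3 -m creep '[0,0.003,0.003,0,0.03, 0,0.006,0.006,0,0.03, 0,0.009,0.009,0,0.03, 0,0.012,0.011,0,0.03, 0,0.012,0.011,0,0.03]'|head -2;python3 s.py;python3 tilt.py|tail -8
```

```text
clock: 31.7
eef_pos: [0.5504, -0.056, 0.0731]
31.7 [ 0.5504 -0.056   0.0731] q [-0.1    0.479 -0.08   1.038 -0.003  1.479] z [-0.026 -0.001 -1.   ] F [-0.6 -6.1 -2.6] M [-1.62  0.19  0.07] w 0.0453 64
side 0.74 [312.9 240.8] miss G 0.043 at G.x: [ 0.5506 -0.0665  0.0227] at y: [ 0.5438 -0.056   0.0321]
side 0.66 [267.  316.1] miss G 0.206 at G.x: [ 0.5506  0.0985 -0.0552] at y: [ 0.6839 -0.056  -0.2647]
wrist 0.83 [320.7 260.8] miss G 0.02 at G.x: [ 0.5506 -0.0472  0.0474] at y: [ 0.5501 -0.056   0.0234]
top 0.73 [241.5 255.4] miss G 0.207 at G.x:  at y: [ 0.2756 -0.056   1.386 ]
G [ 0.5506 -0.056   0.0821]
(array([ 0.54792654, -0.05659247,  0.02865048]), [np.float64(0.0033022288308398777), np.float64(0.003302228830839827)])
```

```bash
python3 -m creep '[0,0.002,0.001,0,0.03, 0,0.004,0.001,0,0.03, 0,0.004,0.001,0,0.03]'|head -2;python3 s.py
python3 -m creep '[0,0.002,0,0,0.03, 0,0.004,0,0,0.03, 0,0.004,0,0,0.03]'|head -2;python3 s.py;python3 tilt.py|tail -2
```

```text
clock: 32.25
eef_pos: [0.5505, -0.0548, 0.0738]
32.25 [ 0.5505 -0.0548  0.0738] q [-0.095  0.478 -0.08   1.038 -0.008  1.486] z [-0.025 -0.006 -1.   ] F [ -0.  -11.9  -4.9] M [-2.95  0.09  0.09] w 0.0453 63
clock: 32.5
eef_pos: [0.5505, -0.0544, 0.0741]
32.5 [ 0.5505 -0.0544  0.0741] q [-0.09   0.477 -0.08   1.038 -0.016  1.494] z [-0.025 -0.013 -1.   ] F [ -1.2 -22.7  -3.7] M [-4.92  0.23  0.09] w 0.0449 64
G [ 0.5507 -0.0543  0.0831]
(array([ 0.54780973, -0.05564635,  0.03112629]), [np.float64(0.003773016144061148), np.float64(0.003773016144061326)])
```

The jar is flush with the wall, so it's level. Next I'll back off, lift and carry it to the small dish.

```bash
python3 -m creep '[0,-0.015,0,0,0.03, 0,-0.03,0.02,0,0.03, 0,-0.05,0.05,0,0.03, 0.005,-0.08,0.07,0,0.03, 0.01,-0.11,0.07,0,0.03, 0.015,-0.14,0.07,0,0.03, 0.02,-0.17,0.07,0,0.03, 0.03,-0.2,0.07,0,0.03, 0.035,-0.23,0.07,0,0.03, 0.04,-0.26,0.07,0,0.03]'|head -2
python3 -m creep '[0.002,-0.01,0,0,0.03, 0.002,-0.014,0,0,0.03, 0.002,-0.014,0,0,0.03, 0.002,-0.014,0,0,0.03]'|head -2
python3 s.py;python3 tilt.py
python3 - <<'E'
from h import *
for n in('top','side','wrist'):
    p,K,E=shot(n)
    print(n,[(round(d['score'],2),atz(ray(K,E,np.array(d['centre'])*[W,H]),0).round(4)) for d in bot.place_of(n,'dish')[:3]])
E
```

```text
clock: 33.63
eef_pos: [0.5919, -0.3072, 0.1444]
clock: 33.97
eef_pos: [0.5931, -0.3196, 0.1439]
33.97 [ 0.5931 -0.3196  0.1439] q [-0.491  0.656  0.422  1.361 -0.007  1.087] z [-0.025  0.005 -1.   ] F [ 0.   0.7 -1.8] M [ 0.03 -0.03  0.01] w 0.0453 64
side 0.95 [266.6 319.3] miss G 0.466 at G.x: [ 0.5933  0.0512 -0.1302] at y: [ 0.9146 -0.3197 -0.6405]
side 0.87 [357.7 157.7] miss G 0.053 at G.x: [ 0.5933 -0.3343  0.0878] at y: [ 0.5859 -0.3197  0.0961]
wrist 0.78 [317.  258.2] miss G 0.022 at G.x: [ 0.5933 -0.288   0.1778] at y: [ 0.5905 -0.3197  0.0876]
top 0.81 [242.1 254. ] miss G 0.462 at G.x:  at y: [-0.0214 -0.3197  3.115 ]
top 0.72 [509.7 200.8] miss G 0.021 at G.x:  at y: [ 0.5989 -0.3197  0.0886]
top 0.19 [301.8 258.2] miss G 0.373 at G.x:  at y: [-0.6932 -0.3197  7.2332]
G [ 0.5933 -0.3197  0.1529]
(array([ 0.5910419 , -0.31776088,  0.0967246 ]), [np.float64(0.005535786920036212), np.float64(0.0012717007385546146), np.float64(0.005504347748993403)])
top [(0.84, array([ 0.5962, -0.3301,  0.    ])), (0.68, array([ 0.4355, -0.3165,  0.    ]))]
side [(0.72, array([ 0.6022, -0.3347,  0.    ])), (0.58, array([ 0.4359, -0.3202,  0.    ]))]
wrist [(0.86, array([ 0.4341, -0.3119,  0.    ])), (0.72, array([ 0.5921, -0.328 ,  0.    ]))]
```

```bash
python3 -m creep '[0.001,-0.007,-0.03,0,0.03, 0.001,-0.007,-0.055,0,0.03, 0.001,-0.007,-0.075,0,0.03, 0.001,-0.007,-0.086,0,0.03, 0.001,-0.007,-0.09,0,0.03, 0.001,-0.007,-0.09,0,0.03]'|head -2;python3 s.py
python3 -m creep '[0,0,-0.003,0,0.03, 0,0,-0.006,0,0.03, 0,0,-0.006,0,0.03]'|head -2;python3 s.py
```

```text
clock: 35.07
eef_pos: [0.5935, -0.328, 0.0529]
35.07 [ 0.5935 -0.328   0.0529] q [-0.501  0.726  0.307  1.177 -0.008  1.078] z [-0.026  0.005 -1.   ] F [-0.  -0.3 -0.6] M [ 0.04 -0.03 -0.04] w 0.0454 64
clock: 35.32
eef_pos: [0.5947, -0.3286, 0.0488]
35.32 [ 0.5947 -0.3286  0.0488] q [-0.501  0.729  0.301  1.164 -0.008  1.078] z [-0.022  0.003 -1.   ] F [ 0.2 -0.1 -1.5] M [-0.02 -0.02  0.02] w 0.0453 64
```

```bash
python3 -m creep '[0,0,-0.002,0,0.03, 0,0,-0.004,0,0.03, 0,0,-0.004,0,0.03]'|head -2;python3 s.py
```

```text
clock: 35.57
eef_pos: [0.5948, -0.3282, 0.0467]
35.57 [ 0.5948 -0.3282  0.0467] q [-0.501  0.73   0.297  1.158 -0.007  1.078] z [-0.021  0.003 -1.   ] F [-2.2  2.5  7.1] M [ 0.4   0.55 -0.04] w 0.0458 65
```

Contact at 7 N. I'll release, rise straight up and clear away.

```bash
python3 -m creep '[0,0,0,0,0.05, 0,0,0,0,0.056, 0,0,0,0,0.064, 0,0,0,0,0.07, 0,0,0,0,0.07]'|tail -2
python3 -m creep '[0,0,0.02,0,0.07, 0,0,0.05,0,0.07, 0,0,0.09,0,0.07, 0,0,0.13,0,0.07, -0.03,0.02,0.16,0,0.07, -0.06,0.04,0.16,0,0.07, -0.09,0.06,0.16,0,0.07, -0.12,0.08,0.16,0,0.07, -0.12,0.08,0.16,0,0.07]'|head -2
python3 s.py
python3 - <<'E'
from h import *
for n in('top','side','wrist'):
    p,K,E=shot(n,f'pics/{n}_end.png')
    for t,z in(('jar',.004),('dish',0),('switch_tip',.117),('pad_top',.095)):
        print(n,t,[(round(d['score'],2),atz(ray(K,E,np.array(d['centre'])*[W,H]),z)[:2].round(4).tolist()) for d in bot.place_of(n,t)[:4]])
    if n=='side':
        for X in((.594,-.328,.004),(.594,-.328,.075)):print('base/knob px',proj(K,E,X).round(1))
        print([(round(d['score'],2),(np.array(d['centre'])*[W,H]).round(1)) for d in bot.look_for(n,'jar')[:4]],proj(K,E,(.594,-.328,.035)).round(1))
E
```

```text
grip_width: 0.0702
grasp_force: 0.0
clock: 36.73
eef_pos: [0.4655, -0.2433, 0.202]
36.73 [ 0.4655 -0.2433  0.202 ] q [-0.477  0.333  0.053  1.327 -0.007  1.102] z [-0.035  0.01  -0.999] F [-0.9 -0.7 -0.9] M [-0.02  0.05 -0.02] w 0.07 0
top jar [(0.82, [0.5156, 0.1559]), (0.43, [0.5936, -0.3231])]
top dish [(0.75, [0.591, -0.3277]), (0.75, [0.437, -0.3145])]
top switch_tip [(0.7, [0.4918, 0.0363])]
top pad_top [(0.96, [0.5514, 0.0355])]
side jar [(0.74, [0.514, 0.1455]), (0.57, [0.5878, -0.3228])]
side dish [(0.85, [0.5857, -0.3113]), (0.65, [0.4301, -0.3083])]
side switch_tip [(0.48, [0.4954, 0.0383])]
side pad_top [(0.7, [0.5476, 0.037])]
base/knob px [354.5 188.5]
base/knob px [355.9 163.3]
[(0.82, array([251.6, 329.5]))] [355.1 177.7]
wrist jar [(0.57, [0.5913, -0.3214])]
wrist dish [(0.59, [0.4334, -0.3127])]
wrist switch_tip []
wrist pad_top []
```

```bash
python3 -c "
from workcell import bot
print(bot.job_done())"
```

```text
the job is handed in; nothing more can be done
None
```

I handed the job in at about 37 s: switch left on, pad held fully down about 1.3 s, jar tipped roughly 43° (estimated, not exact) and levelled against the agitator's side, then released upright in the small dish; that final stance was checked only with the detectors, as my ten pictures were used up.

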